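Ready the divider magazine for refilling

ROBOT

A 6-joint arm with a two-finger parallel gripper is mounted at the origin on a cart in front of the work surface, level with it; the furniture and walls round the work are solid. World frame = base frame: x ahead of the robot, y to its left, z up, the work surface at z = 0. Lengths are in mm, angles in rad, forces in N, time in s.
With the tool pointing down it reaches from about 375 to 925 mm from the base axis. Payload 5.7 kg.
Tool frame: the origin (TCP) lies midway between the tips of the shut fingers; the grasp point (between the pads) lies 19 mm behind it (pinch_z is the distance from the TCP to the grasp point, in mm); z points along the fingers, y is the line along which they close (so a half turn about z gives the same grasp; the last joint's range is limited). The gripper opens to 85 mm and grips with 20 to 120 N. Pads are 22 mm wide; open, the fingers measure 114 mm over their backs; the gripper's body (76 mm by 85 mm) begins 54 mm behind the grasp point. The pads swing forward as they close: fully open they stand 13 mm farther back than shut.
Start: joints at [-1.395, 0.359, 1.51, -0, 1.272, -0.115], TCP at [172.016, -574.781, 231.267] pointing down, gripper open.
Joint ranges: [-2.97, 2.97], [-1.01, 2.36], [0.21, 2.38], [-0.96, 4.11], [0.2, 2.71], [-2.98, 2.98]. Speed limits (rad/s): [2.39, 2.39, 3.14, 3.14, 3.14, 3.14].

INTERFACE

Orientations are given as a rotation vector (axis times angle).
In Python, from cell import * gives the robot as it stands.
- The arm moves only by the tool move_arm, never from a script. Its argument "targets" is a list of rows, each a list of 2 entries, a list of its own where there are three numbers: the shift along the tool's x, y, z in m, then the turn about the tool's z in degrees. A call has 1 to 12 rows; each row shifts and turns the commanded pose from where the row before left it, along the tool's axes as they then stand; what a row does not reach is not made up. A row lasts 1/12 s, in which the tool goes at most 41.7 mm and 7.16 degrees, less where a joint would pass 70% of its speed; a pose out of reach is approached as far as the arm can. A call is refused whole if a number of a shift passes 0.0417 or a number of a turn 7.16, either way. A call with a gripper value outside its range is refused whole. "hand" is the closure, from -1 (fully open) to 1 (shut), set as the call begins (left out, the last holds). The fingers move at their own pace and stop on an object; "force" is the grip in N (left out, the last holds). Time passes only in rows, so rows that do not move let the fingers close. It gives the time, the measured TCP pose, the force, the opening and the grip force at its end, in the units of the state.
- read_state(): the state, without advancing time (a new reading comes with each control period).
- camera(name): name is "side" or "top"; returns (picture, depth): 400x640x3 uint8, blue, green, red; 400x640 float32, mm along the optical axis (not along the pixel's ray), 0 where there is no reading.
- camera_params(name): a dict with "camera_matrix" (3x3 intrinsics, pixels), "k1" (the pictures are not rectified: a ray, as slopes to the right and down, at radius r is drawn at 1 + k1 r^2 times it, then the intrinsics apply), "origin" and "rotation" of the camera in the world. Camera axes: x right, y down, z forward; pixel columns grow to the right and rows downward; lengths in mm; the calibration is good to about 2 mm. A picture is of the moment at which its call begins. camera_params takes no time and is no camera call.
- job_done(): hands the job in; it is judged then, once.
The state is a dict: "t": time; "joints": joint angles; "dq": joint speeds; "joint_torque": joint torques, N m; "eef_pos": TCP position; "ee_rot": TCP orientation; "wrist_force": force on the tool from outside, world axes, zero at the start; "moment": the same for the moment, N m; "width": opening from 0.0 (shut) to 1.0 (fully open); "gripper_force": force on a finger pad.
Only numpy, scipy, OpenCV 4.12 (cv2) and the standard library are available. Lean on these libraries where they do the work, as an engineer would, in place of code of your own. Each camera call takes 0.05 s, during which the arm holds its last target. There are 200 camera calls.

TASK

The divider magazine is about to be refilled by a colleague. First take both blue dividers out of the slanted steel holder and stand each one on edge, fully down, in a free slot of the grey slotted rack, leaving the one that is already there standing; then pull the magazine's spring-loaded follower back by its black knob until its red pointer lines up with the white line of the green clip on the rail, and finish while still holding it there against its spring. Do not knock over or shove the other things on the bench.

Things in the scene. Friction and masses are not known exactly. Their poses are not given: they have to be found in the camera images.
- divider_1: blue twin-wall plastic divider board, 10 mm thick (its x), 96 mm wide (its y), 72 mm high (its z), about 60 g, loose and rigid; origin at the centre of its lower 10 x 96 edge, z up the board. It starts in the holder pocket nearer the robot, leaning 0.26 rad (15 deg) from upright with its top towards the holder's -x; its upper 38 mm stand free of the holder
- divider_2: second blue divider, like divider_1, in the other holder pocket, 54 mm farther along the holder's +x
- stood_divider: third blue divider of the same kind, loose, already standing upright in the rack's middle slot; to be left standing there
- rack: grey slotted rack, fixed, 132 x 84 x 44 mm, origin at its underside centre, z up. Three slots at its x = -42, 0, +42 mm run along its y through two 16 mm wide comb rails (y = +-34 mm), open at both ends; 14 mm wide, bevelled to 24 mm at the top, floor 10 mm above the origin. A divider stands in one 96 mm edge down, thickness along the rack's x, either face forward, its top 82 mm above the bench
- holder: slanted folded-steel holder, fixed, 126 x 112 mm, side walls 32 mm high; two sloped pockets one behind the other along its x, each with a sloped back plate about 45 mm high; origin at its underside centre. There is a 42 mm gap between the two boards
- magazine: divider magazine, fixed trough 116 mm (x) by 238 mm (y), origin at its underside centre, its +x side towards the robot; steel side rails with their tops 45 mm above the bench at its x = +-55 mm; two dividers stand fixed at its -y end, reaching 85 mm. The follower slides along its y
- follower: spring follower in the magazine: white plate on its -y side (reaches 79 mm above the bench, 49 mm from the knob axis), grey carriage, upright black knob. Origin on the knob axis 12.5 mm above the bench; axes as the magazine's. Rests at the -y end; is pulled along the magazine's +y, travel 108 mm; the spring pulls back with 6.6 N at rest to 9 N at full travel, and it runs home when let go
- knob (a point): centre of the black knob, an upright cylinder 22 mm in diameter, from 70 to 116 mm above the bench; this point is 94 mm above the bench
- pointer (a point): tip of the red pointer on the follower, 46 mm to the magazine's +x of the knob axis; axes as the magazine's
- mark_line (a point): inner end of the white line across the green clip (12 mm wide) that sits fixed on the rail at the magazine's +x side; axes as the magazine's. The pointer lines up when its y in this frame is zero; it starts 55 to 95 mm short of it (on the -y side) and passes 2 mm clear of the clip
- spare_roll: loose cream film roll standing upright, 70 mm in diameter, 120 mm high; origin at its underside centre; a bystander. It stands before the tall solid grey machine along the back, whose face runs 0.1 m or more behind rack and holder and whose right corner (about x 0.59, y -0.22) is in the way of a direct swing from the arm's start pose: draw back first
- film_core: loose brown cardboard film core standing upright, 79 mm in diameter, 130 mm high; origin at its underside centre; a bystander
- tape_roll: loose roll of brown tape lying flat, 101 mm in diameter, 48 mm high; origin at its underside centre; a bystander

How it is judged:
By the outcome, as a careful person would: the job done as asked, in the order asked, and still so for the second after the job is handed in, while the arm keeps its last pose, push and grip.
It also fails if it takes over 64 s, if anything falls off the work surface, if the arm or the gripper's body presses on something with over 40 N, if the wrist force passes 120 N, or if a joint passes its speed limit or range.

## Working session

There is one attempt and no reset: what is moved stays moved. The work goes in short steps, Python scripts to look and compute and a tool call to move; the robot and the scene stay as the last step left them, time stands still between calls to the robot, and variables do not carry over. Pictures are saved under pics/ and viewed, at most 10 in all, crops included, and the job is handed in when it is done.

Besides the shell and the picture viewer there is one more tool, called after "Emit:" as name(argument=value, ...) on one line, values as JSON. move_arm: Moves the arm, as the interface text tells. Its arguments: {"type":"object","properties":{"targets":{"type":"array"},"hand":{"type":"number"},"force":{"type":"number"}},"required":["targets"]}

```bash
mkdir -p pics; ls; python3 - <<'E'
from cell import *
import cv2, numpy as np
s=read_state(); print(s)
for n in ("side","top"):
    p,d=camera(n); cv2.imwrite(f"pics/{n}0.png",p); np.save(f"{n}0.npy",d); 
    print(n,camera_params(n))
E
```

```text
pics
{'t': 0.0, 'joints': array([-1.39514027e+00,  3.59534047e-01,  1.51144820e+00, -3.38409718e-05,
        1.27252296e+00, -1.15096997e-01]), 'dq': array([-0.00133725, -0.00176955, -0.00113597, -0.00111108,  0.00098554,
        0.00056378]), 'joint_torque': array([-7.94154630e-05, -5.27627993e+01, -2.78623778e+01, -3.11443255e-04,
        1.32639802e-02, -1.42946280e-05]), 'eef_pos': array([ 171.86397897, -574.12893648,  230.43031702]), 'ee_rot': array([-3.10656053e+00, -4.54845513e-01,  1.41638332e-04]), 'wrist_force': array([-0.63586106,  0.32521555, -0.20943456]), 'moment': array([ 0.00343489,  0.00365936, -0.02469972]), 'gripper_force': 0.0, 'width': 1.0062181935792565}
side {'camera_matrix': array([[465.23855796,   0.        , 313.24712611],
       [  0.        , 465.23855796, 206.18350612],
       [  0.        ,   0.        ,   1.        ]]), 'k1': -0.04787642438637606, 'origin': array([916.88712161, 772.02603898, 589.78235511]), 'rotation': array([-0.50042065, -2.54342781,  1.38816239])}
top {'camera_matrix': array([[451.06831809,   0.        , 319.83180467],
       [  0.        , 451.06831809, 198.84236694],
       [  0.        ,   0.        ,   1.        ]]), 'k1': -0.0915674230795657, 'origin': array([ 401.34956387,   67.77248593, 1081.25283424]), 'rotation': array([-2.10447184,  2.16275475, -0.20099654])}
```

View pics/top0.png

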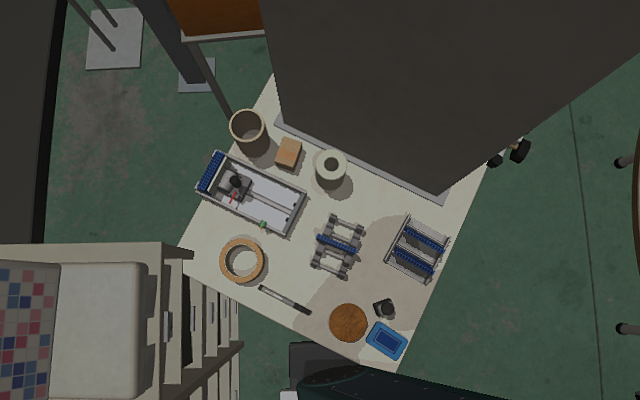

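View pics/side0.png

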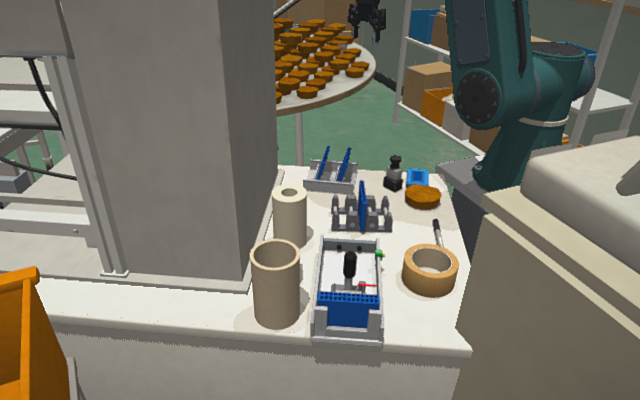

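The top view shows the magazine at about (250,192), the rack at (338,245), the holder at (418,248), the film core at (248,130), the spare roll at (330,168) and the tape at (242,260). The side view shows the same things, with the knob at (350,262) and the clip at (379,254).

```bash
cat > h.py <<'E'
from cell import *
import cv2, numpy as np
from scipy.spatial.transform import Rotation as R
P={n:camera_params(n) for n in("side","top")}
def rot(n): return R.from_rotvec(P[n]["rotation"]).as_matrix()
def ray(n,u,v):
    K=P[n]["camera_matrix"]; q=cv2.undistortPoints(np.array([[[u,v]]],float),K,np.array([P[n]["k1"],0,0,0]))[0,0]
    return np.array([q[0],q[1],1.])
def pt(n,u,v,d): return P[n]["origin"]+rot(n)@(ray(n,u,v)*d)
def atz(n,u,v,z):
    r=rot(n)@ray(n,u,v); o=P[n]["origin"]; return o+r*(z-o[2])/r[2]
def proj(n,X):
    X=np.atleast_2d(X); c=(X-P[n]["origin"])@rot(n); 
    return cv2.projectPoints(c,np.zeros(3),np.zeros(3),P[n]["camera_matrix"],np.array([P[n]["k1"],0,0,0]))[0][:,0]
def tri(a,b):
    A=np.zeros((3,3));B=np.zeros(3)
    gs=[]
    for n,u,v in(a,b):
        r=rot(n)@ray(n,u,v); r/=np.linalg.norm(r); M=np.eye(3)-np.outer(r,r); A+=M;B+=M@P[n]["origin"]; gs.append((M,P[n]["origin"]))
    X=np.linalg.solve(A,B); return X,[np.linalg.norm(M@(X-o)) for M,o in gs]
def crop(src,dst,u0,v0,u1,v1,k):
    im=cv2.imread(src)[v0:v1,u0:u1]; cv2.imwrite(dst,cv2.resize(im,None,fx=k,fy=k,interpolation=cv2.INTER_CUBIC))
def cloud(n,depth):
    v,u=np.nonzero(depth>0); q=cv2.undistortPoints(np.stack([u,v],1).astype(float)[:,None],P[n]["camera_matrix"],np.array([P[n]["k1"],0,0,0]))[:,0]
    c=np.c_[q,np.ones(len(q))]*depth[v,u][:,None]
    return u,v,P[n]["origin"]+c@rot(n).T
E
python3 - <<'E'
from h import *
crop("pics/top0.png","pics/t_rh.png",300,200,460,290,5)
crop("pics/top0.png","pics/t_m.png",185,140,315,245,5)
crop("pics/side0.png","pics/s_rh.png",295,140,425,240,6)
crop("pics/side0.png","pics/s_m.png",300,225,410,345,5)
# merged height map ortho: points from top depth, color
im=cv2.imread("pics/top0.png"); d=np.load("top0.npy")
u,v,X=cloud("top",d)
tbl=(abs(X[:,2])<15)&(X[:,0]>300)&(X[:,0]<900); print("table z",np.median(X[tbl,2]))
for nm,uu,vv in (("tape",221,258),("core",235,120),("roll",318,160),("knob",237,180)):
    print(nm,pt("top",uu,vv,d[vv,uu]))
E
```

```text
table z 0.2664220526066856
tape [454.75663572 283.22777055  47.83915031]
core [761.57596365 241.90859301 109.99676809]
roll [660.50231269  56.32072908 117.9209402 ]
knob [620.78446095 235.36694625 115.04715081]
```

View pics/t_rh.png

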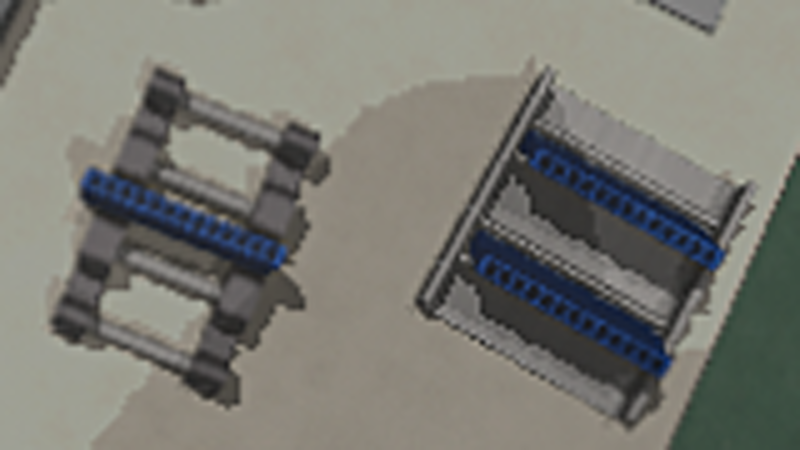

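View pics/t_m.png

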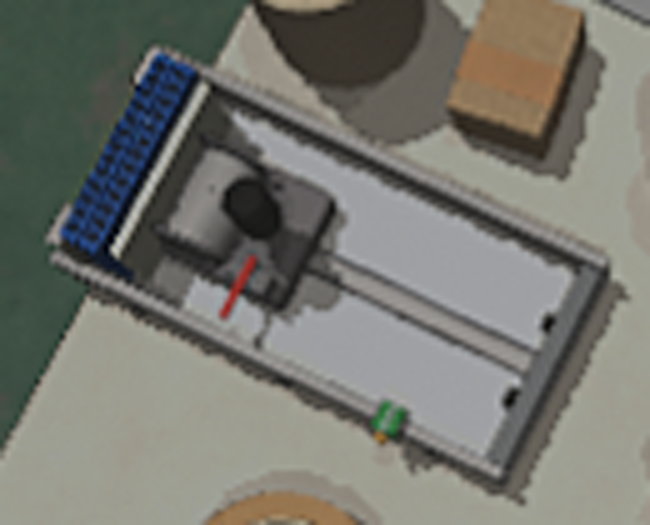

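View pics/s_rh.png

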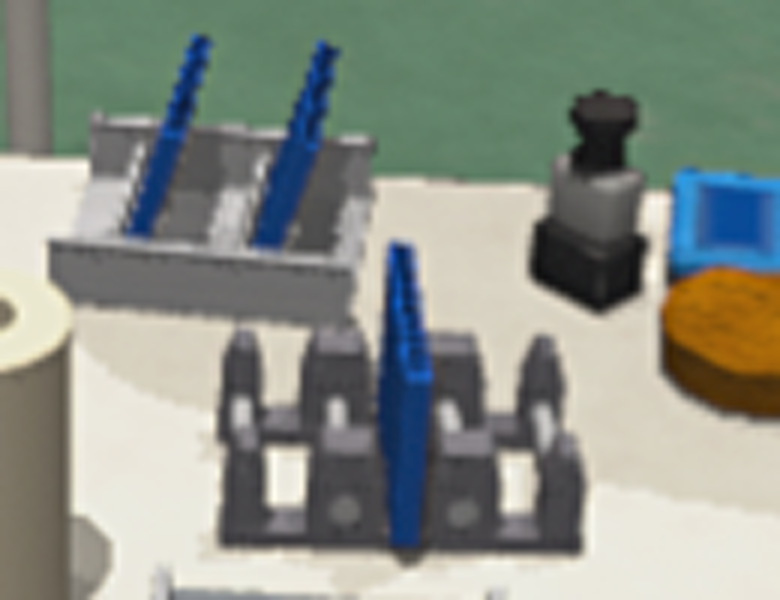

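View pics/s_m.png

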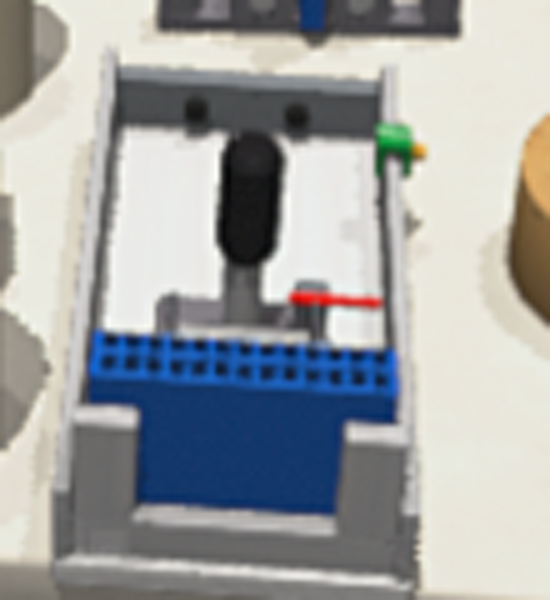

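Crops: the top view shows the stood divider's top edge from about (317,237) to (357,251), the holder boards from (395,252) to (433,273) and (406,229) to (444,251), the knob top at (235,181), the pointer from (235,192) to (230,203) and the clip at (263,224). The side view shows the same, with the knob at (350,265), the pointer tip at (376,286) and the clip at (379,254).

```bash
python3 - <<'E'
from h import *
np.set_printoptions(precision=1,suppress=True)
for n in("top","side"):
    im=cv2.imread(f"pics/{n}0.png"); d=np.load(n+"0.npy"); u,v,X=cloud(n,d)
    hsv=cv2.cvtColor(im,cv2.COLOR_BGR2HSV)[v,u].astype(int)
    blue=(hsv[:,0]>100)&(hsv[:,0]<130)&(hsv[:,1]>120)&(X[:,2]>15)&(X[:,2]<130)&(X[:,0]>350)&(X[:,0]<850)&(X[:,1]<400)
    m=np.zeros(d.shape,np.uint8); m[v[blue],u[blue]]=1
    k,lab=cv2.connectedComponents(m,connectivity=8)
    for i in range(1,k):
        s=blue&(lab[v,u]==i)
        if s.sum()<40: continue
        Y=X[s]; zt=np.percentile(Y[:,2],97); T=Y[Y[:,2]>zt-9]; c=np.median(T,0); c2=T.mean(0)
        w,V=np.linalg.eigh(np.cov(T[:,:2].T)); a=V[:,1]; a*=np.sign(a[1])or 1
        pr=(T[:,:2]-c2[:2])@a; pc=(T[:,:2]-c2[:2])@V[:,0]
        print(n,i,s.sum(),"ztop",zt,"c",c2,"mid",c2[:2]+a*(pr.max()+pr.min())/2,"len",np.ptp(pr),"wid",np.ptp(pc),"ang",np.degrees(np.arctan2(a[1],a[0])))
    for nm,lo,hi in(("green",50,80),):
        g=(abs(hsv[:,0]-65)<15)&(hsv[:,1]>120)&(X[:,2]>30)&(X[:,2]<80)&(abs(X[:,0]-550)<150)&(abs(X[:,1]-220)<100)
        print(n,nm,g.sum(),X[g].mean(0),X[g].min(0),X[g].max(0),u[g].mean(),v[g].mean())
    g=((hsv[:,0]<6)|(hsv[:,0]>174))&(hsv[:,1]>150)&(X[:,2]>20)&(X[:,2]<90)&(abs(X[:,0]-580)<70)&(abs(X[:,1]-235)<60)
    print(n,"red",g.sum()); print(np.c_[u,v,X][g])
E
```

```text
top 1 361 ztop 87.47396600817815 c [653.1 302.   83.8] mid [652.9 302.1] len 94.35160323454824 wid 22.42027777744746 ang 152.24267368521828
top 2 220 ztop 83.0224084052421 c [ 477.7 -179.5   79.5] mid [ 478.5 -178.2] len 95.97221666476108 wid 11.905842044482906 ang 57.970266844151276
top 3 145 ztop 84.7590628112469 c [478.3  19.2  81.7] mid [478.9  20.6] len 93.29874278025926 wid 10.380962609082133 ang 66.10080849415266
top 4 275 ztop 82.90383771225129 c [ 430.4 -153.    79.4] mid [ 431.6 -151.1] len 94.7172222834937 wid 11.21708974222202 ang 58.338194480868324
top green 13 [531.5 187.8  52.8] [525.  181.3  41.9] [536.9 194.9  55.4] 262.15384615384613 223.30769230769232
top red 17
[[235.  191.  609.2 251.1  50.7]
 [235.  192.  606.3 250.5  53.7]
 [234.  193.  604.6 253.4  50.7]
 [235.  193.  604.7 251.3  49.5]
 [234.  194.  601.2 252.5  55.6]
 [233.  195.  599.1 255.   54.6]
 [232.  196.  598.2 258.6  47.6]
 [233.  196.  597.1 255.3  52.9]
 [232.  197.  594.8 257.6  52.8]
 [233.  197.  594.8 255.4  52.3]
 [231.  198.  592.3 259.7  54.1]
 [232.  198.  592.7 257.8  51.6]
 [231.  199.  
[... 995 characters left out ...]
 52.4]
 [363.  284.  601.1 256.5  51. ]
 [364.  284.  600.2 258.3  52.2]
 [365.  284.  598.8 259.3  52.6]
 [366.  284.  597.1 259.8  52.5]
 [359.  285.  609.6 257.9  52.8]
 [360.  285.  606.3 255.6  49.8]
 [361.  285.  605.9 258.2  51.9]
 [362.  285.  603.9 258.2  51.1]
 [363.  285.  602.3 258.8  51.1]
 [364.  285.  600.7 259.4  51.1]
 [365.  285.  598.4 259.   50. ]
 [366.  285.  597.2 260.2  50.6]
 [367.  285.  596.8 262.7  52.5]
 [368.  285.  594.9 262.9  52. ]
 [369.  285.  593.  263.1  51.5]
 [370.  285.  591.3 263.4  51.3]
 [371.  285.  589.8 264.2  51.4]
 [372.  285.  588.3 265.1  51.6]
 [373.  285.  587.4 266.7  52.7]
 [374.  285.  584.8 265.8  51. ]
 [375.  285.  582.6 265.5  50.1]]
```

Emit:
move_arm(targets=[[[0,-0.03,0],0],[[0,-0.03,0],0],[[0,-0.03,0],0],[[0,-0.03,0],0],[[0,-0.03,0],0],[[0,0,0],-6.93],[[0,0,0],-6.93],[[0,0,0],-6.93],[[0,0,0],-6.93],[[0,0,0],-6.93],[[0,0,0],-6.93],[[0,0,0],0]], hand=0, force=25)

```text
t: 1.1
eef_pos: [129.0, -430.7, 231.0]
ee_rot: [-2.741, -1.534, -0.001]
wrist_force: [1.0, 0.4, -0.2]
width: 0.502
gripper_force: 0.0
```

```bash
cat >> h.py <<'E'
def axes(): return R.from_rotvec(read_state()["ee_rot"]).as_matrix()
def to(x,y,z):
    s=read_state(); return (R.from_rotvec(s["ee_rot"]).as_matrix().T@(np.array([x,y,z])-s["eef_pos"])).round(1)
E
python3 - <<'E'
from h import *
np.set_printoptions(precision=3,suppress=True)
A=axes(); print(A, np.degrees(np.arctan2(A[1,1],A[0,1])), read_state()["eef_pos"])
n=np.array([.851,-.525]);a=np.array([.525,.851])
# along coordinate of boards: average
for c in ((433,-148.7),(479.5,-175.5)): print(n@c,a@c)
# back-plate / walls height profile across holder (top cam), and stood board and rack profile
for nm,c,yaw in (("holder",(455,-163),-31.7),("rack",(480.5,22.5),-23.4)):
    ex=np.array([np.cos(np.radians(yaw)),np.sin(np.radians(yaw))]);ey=np.array([-ex[1],ex[0]])
    for cam in("top","side"):
        u,v,X=cloud(cam,np.load(cam+"0.npy")); D=X[:,:2]-c; px=D@ex;py=D@ey
        k=(abs(px)<85)&(abs(py)<75)&(X[:,2]>3)&(X[:,2]<140)
        print(nm,cam,"x",np.percentile(px[k],[1,99]),"y",np.percentile(py[k],[1,99]))
        for x in range(-80,80,8):
            q=k&(px>=x)&(px<x+8)
            if q.sum()>3: print(x+4,"z",np.percentile(X[q,2],[10,50,90,98]).round(0),end="; ")
        print()
E
```

```text
[[ 0.523  0.853 -0.   ]
 [ 0.853 -0.523  0.001]
 [ 0.001 -0.    -1.   ]] -31.51333827273248 [ 128.988 -430.726  231.027]
446.5505 100.78130000000003
500.19199999999995 102.38700000000001
holder top x [-74.164  77.398] y [-65.465  62.345]
-76 z [3. 4. 5. 5.]; -68 z [3. 3. 4. 4.]; -60 z [3. 3. 4. 4.]; -52 z [ 3.  5. 27. 33.]; -44 z [ 3.  5. 32. 34.]; -36 z [ 3.  5. 31. 64.]; -28 z [ 4. 78. 82. 83.]; -20 z [ 5. 69. 81. 83.]; -12 z [22. 40. 54. 58.]; -4 z [10. 20. 29. 33.]; 4 z [ 4. 15. 31. 33.]; 12 z [ 3.  5. 31. 34.]; 20 z [ 3.  6. 79. 81.]; 28 z [ 4. 78. 82. 83.]; 36 z [ 4. 34. 77. 81.]; 44 z [12. 32. 44. 51.]; 52 z [10. 19. 25. 33.]; 60 z [ 4.  6. 32. 34.]; 68 z [ 3.  5. 30. 33.]; 76 z [ 3.  5. 33. 35.]; 
holder side x [-48.266  74.783] y [-56.028  60.562]
-52 z [ 3. 15. 30. 31.]; -44 z [ 4. 17. 30. 31.]; -36 z [ 5. 16. 30. 32.]; -28 z [ 8. 61. 79. 81.]; -20 z [10. 43. 76. 80.]; -12 z [11. 31. 47. 51.]; -4 z [ 9. 19. 29. 31.]; 4 z [ 5. 18. 29. 31.]; 12 z [ 4. 17. 30. 32.]; 20 z [ 5. 23. 78. 80.]; 28 z [ 7. 41. 79. 81.]; 36 z [ 4. 30. 58. 69.]; 44 z [ 6. 22. 32. 38.]; 52 z [ 9. 20. 28
[... 399 characters left out ...]
2 z [37. 42. 45. 47.]; 20 z [19. 25. 46. 48.]; 28 z [18. 43. 46. 48.]; 36 z [ 4. 11. 37. 41.]; 44 z [ 3. 10. 12. 14.]; 52 z [ 9. 26. 43. 47.]; 60 z [19. 25. 45. 47.]; 68 z [ 3.  5. 32. 36.]; 76 z [3. 4. 5. 6.]; 
rack side x [-63.712  64.315] y [-43.57   50.165]
-68 z [ 6. 16. 28. 31.]; -60 z [12. 27. 43. 44.]; -52 z [ 9. 24. 40. 44.]; -44 z [ 5.  8. 10. 11.]; -36 z [ 5. 14. 32. 34.]; -28 z [10. 29. 43. 44.]; -20 z [12. 28. 43. 44.]; -12 z [ 9. 31. 43. 44.]; -4 z [18. 68. 82. 83.]; 4 z [18. 54. 81. 82.]; 12 z [10. 25. 43. 44.]; 20 z [13. 31. 43. 44.]; 28 z [11. 28. 43. 44.]; 36 z [ 6. 15. 33. 36.]; 44 z [ 5.  9. 10. 11.]; 52 z [ 9. 27. 41. 44.]; 60 z [11. 28. 43. 44.]; 68 z [ 7. 14. 29. 31.];
```

Emit:
move_arm(targets=[[[0.0333,0.0095,0.005],0],[[0.0333,0.0095,0.005],0],[[0.0333,0.0095,0.005],0],[[0.0333,0.0095,0.005],0],[[0.0333,0.0095,0.005],0],[[0.0333,0.0095,0.005],0],[[0.0333,0.0095,0.005],0],[[0.0333,0.0095,0.01],0],[[0.0333,0.0095,0.01],0],[[0.0333,0.0095,0.01],0],[[0.0333,0.0095,0.01],0],[[0.0333,0.0095,0.01],0]])

```text
t: 2.1
eef_pos: [437.3, -149.8, 145.8]
ee_rot: [-2.748, -1.523, 0.0]
wrist_force: [0.2, -0.3, -0.5]
width: 0.501
gripper_force: 0.0
```

```bash
python3 - <<'E'
from h import *
print(read_state()["eef_pos"], to(435.1,-149.8,95))
p,d=camera("side"); cv2.imwrite("pics/s1.png",p)
p2,d2=camera("top"); cv2.imwrite("pics/t1.png",p2)
s=read_state(); print(s["eef_pos"], proj("side",s["eef_pos"]),proj("top",s["eef_pos"]))
a=cv2.resize(p[90:250,270:430],None,fx=3.1,fy=3.1,interpolation=cv2.INTER_CUBIC)
cv2.imwrite("pics/s1c.png",a)
E
```

```text
[ 437.26137157 -149.77156251  145.75203626] [-1.2 -1.8 50.8]
[ 438.65363735 -148.18088237  145.07842586] [[346.74575917 130.47546632]] [[419.43594236 257.84805804]]
```

View pics/s1c.png

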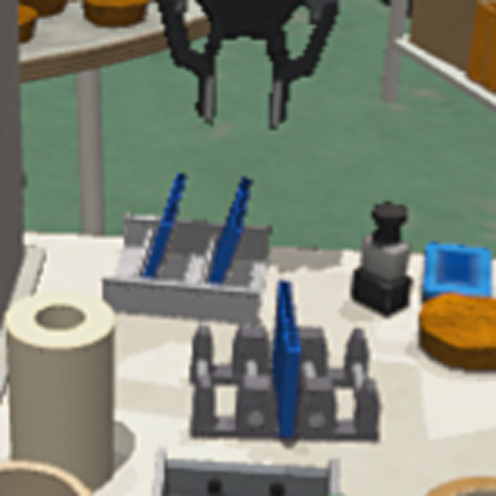

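The side crop shows the open fingertips at about (338,130) and (359,130), above board 1 (top at about (349,147)). I'll check the camera bias against the gripper itself.

```bash
python3 - <<'E'
from h import *
np.set_printoptions(precision=1,suppress=True)
s=read_state(); A=axes(); T=s["eef_pos"]
for n in("side","top"):
    p,d=camera(n); u,v,X=cloud(n,d); q=(X-T)@A
    k=(abs(q[:,0])<25)&(abs(q[:,1])<65)&(q[:,2]<10)&(q[:,2]>-32)
    for sg in(-1,1):
        m=k&(sg*q[:,1]>0); Q=q[m]
        print(n,sg,m.sum(),"x",np.percentile(Q[:,0],[5,50,95]),"y",np.percentile(Q[:,1],[2,10,50,90,98]),"z",np.percentile(Q[:,2],[2,50,98]))
# static things in side view then vs now unchanged
E
```

```text
side -1 63 x [ 4.5 10.  13.8] y [-36.5 -35.4 -29.3 -24.5 -23.7] z [-30.6 -19.3  -3.2]
side 1 70 x [-3.6  9.4 14. ] y [19.6 19.9 24.9 32.8 33.1] z [-31.4 -19.4  -5.3]
top -1 15 x [0.1 6.3 7. ] y [-36.4 -35.9 -28.9 -23.8 -23.6] z [-29.  -17.6  -7.5]Traceback (most recent call last):
  File "<stdin>", line 9, in <module>
    return _quantile_unchecked(
        a, q, axis, out, overwrite_input, method, keepdims, weights)
    return _ureduce(a,
                    func=_quantile_ureduce_func,
    ...<5 lines>...
                    overwrite_input=overwrite_input,
                    method=method)
    r = func(a, **kwargs)
    result = _quantile(arr,
                       quantiles=q,
    ...<2 lines>...
                       out=out,
                       weights=wgt)
    slices_having_nans = np.isnan(arr[-1, ...])
                                  ~~~^^^^^^^^^
IndexError: index -1 is out of bounds for axis 0 with size 0
```

Emit:
move_arm(targets=[[[-0.001,0,0.0125],0],[[-0.001,0,0.0125],0],[[0,0,0.0125],0],[[0,0,0.0125],0],[[0,0,0.0125],0],[[0,0,0.0125],0],[[0,0,0.01],0],[[0,0,0.005],0],[[0,0,0.005],0],[[0,0,0],0]])

```text
t: 3.13
eef_pos: [434.4, -153.6, 51.0]
ee_rot: [-2.745, -1.526, 0.001]
wrist_force: [0.4, -0.1, -0.3]
width: 0.502
gripper_force: 0.0
```

Emit:
move_arm(targets=[[[0,0,0],0],[[0,0,0],0],[[0,0,0],0],[[0,0,0],0],[[0,0,0],0],[[0,0,0],0]], hand=1, force=25)

```text
t: 3.63
eef_pos: [439.8, -155.8, 53.1]
ee_rot: [2.736, 1.525, 0.008]
wrist_force: [4.7, -5.3, 1.7]
width: 0.148
gripper_force: 23.3
```

Emit:
move_arm(targets=[[[0,0,-0.006],0],[[0,0,-0.006],0],[[0,0,-0.006],0],[[0,0,-0.006],0],[[0,0,0],0]])

```text
t: 4.05
eef_pos: [440.1, -155.7, 77.7]
ee_rot: [2.736, 1.525, 0.009]
wrist_force: [5.3, -4.0, 3.6]
width: 0.114
gripper_force: 24.2
```

Emit:
move_arm(targets=[[[0,0,-0.012],0],[[0,0,-0.012],0],[[0,0,-0.012],0],[[0,0,-0.012],0],[[0,0,-0.012],0],[[0,0,-0.012],0],[[0,0,0],0],[[0,0,0],0]], force=40)

```text
t: 4.72
eef_pos: [435.7, -153.2, 147.9]
ee_rot: [2.743, 1.528, 0.002]
wrist_force: [0.3, 0.4, 0.2]
width: 0.108
gripper_force: 39.8
```

```bash
python3 - <<'E'
from h import *
np.set_printoptions(precision=1,suppress=True)
s=read_state(); A=axes(); T=s["eef_pos"]; print(T,s["width"],s["wrist_force"])
for n in("side","top"):
    p,d=camera(n); cv2.imwrite(f"pics/{n}2.png",p); u,v,X=cloud(n,d); q=(X-T)@A
    hsv=cv2.cvtColor(p,cv2.COLOR_BGR2HSV)[v,u].astype(int)
    blue=(hsv[:,0]>100)&(hsv[:,0]<130)&(hsv[:,1]>120)&(abs(q)<np.array([80,45,75])).all(1)
    Q=q[blue]; print(n,len(Q),Q.min(0),Q.max(0))
    for z in range(-40,60,10):
        m=(Q[:,2]>=z)&(Q[:,2]<z+10)
        if m.sum()>3: print(z+5,m.sum(),"y",Q[m,1].min(),np.median(Q[m,1]),Q[m,1].max(),"x",Q[m,0].min(),Q[m,0].max())
E
```

```text
[ 435.7 -153.2  147.9] 0.10797748553412316 [0.3 0.4 0.2]
side 196 [-37.   -6.5 -36.3] [55.4 44.9 71.8]
-25 65 y -6.499820676430323 -1.1369660159581623 3.3418244246233226 x -37.04088745515509 53.00720578723229
-15 18 y -6.461191875066816 -1.481320272807517 3.1895254389136936 x 45.45057481901211 51.71250031339712
-5 23 y -6.496622134067103 -2.2211825728194072 6.920613871518024 x 7.1067036309863925 52.29519787606516
5 22 y -6.306816212841696 -2.6981577832991865 2.107633002140004 x 9.716355126282762 52.0569683495254
15 22 y -6.413712712914168 -2.019989924810951 3.8338948842847196 x 4.193422044111526 55.44822711137834
25 20 y -6.198207720970037 -1.4729187539709954 3.4311020666002583 x 2.0532485512660257 52.42646883429779
35 15 y -4.510555776535607 -0.08952411192747527 2.936842137309004 x 45.86146670757949 54.43216606091168
top 89 [  4.9  -6.2 -30.7] [47.7 44.9 71. ]
-25 61 y -6.156777521483618 -2.2523383146462654 3.4236684562146573 x 11.486181507951475 47.32854479563661
25 6 y -5.724292893041766 -5.388917842068048 -1.3152914903437705 x 8.04662534008568 47.323537242583605
35 8 y -5.6460637455237 -5.444524023521142 1.7377886609115 x 4.949046501353946 47.26145088903252
```

Emit:
move_arm(targets=[[[0,0,0],-4.1],[[0,0,0],-4.1],[[0.0222,0.0019,0],0],[[0.0222,0.0019,0],0],[[0.0222,0.0019,0],0],[[0.0222,0.0019,0],0],[[0.0222,0.0019,0],0],[[0.0222,0.0019,0],0],[[0.0222,0.0019,0],0],[[0.0222,0.0019,0],0],[[0,0,0],0],[[0,0,0],0]])

```text
t: 5.82
eef_pos: [519.8, 4.5, 146.3]
ee_rot: [-2.625, -1.723, 0.002]
wrist_force: [-1.0, 0.1, -0.7]
width: 0.106
gripper_force: 39.7
```

```bash
cat > chk.py <<'E'
from h import *
np.set_printoptions(precision=1,suppress=True)
s=read_state(); A=axes(); T=s["eef_pos"]; print(T,s["width"],s["wrist_force"],"yaw",np.degrees(np.arctan2(A[1,1],A[0,1])))
for n in("side","top"):
    p,d=camera(n); cv2.imwrite(f"pics/{n}_{s['t']:.2f}.png",p); u,v,X=cloud(n,d); q=(X-T)@A
    hsv=cv2.cvtColor(p,cv2.COLOR_BGR2HSV)[v,u].astype(int)
    blue=(hsv[:,0]>100)&(hsv[:,0]<130)&(hsv[:,1]>120)
    H=blue&(abs(q[:,0])<75)&(abs(q[:,1])<18)&(q[:,2]>-45)&(q[:,2]<60)
    print(n,"held x",np.percentile(q[H,0],[1,99]),"y",np.percentile(q[H,1],[3,50,97]),"z",np.percentile(q[H,2],[1,99]))
    for k,nm in ((blue&(X[:,2]>45)&(X[:,2]<95),"standing"),):
        m=np.zeros(d.shape,np.uint8); m[v[k],u[k]]=1; c,lab=cv2.connectedComponents(m)
        for i in range(1,c):
            g=k&(lab[v,u]==i); Q=q[g]
            if g.sum()<30 or abs(Q[:,:2].mean(0)).max()>130: continue
            top=Q[Q[:,2]<np.percentile(Q[:,2],3)+10]
            w,V=np.linalg.eigh(np.cov(top[:,:2].T)); a=V[:,1]*np.sign(V[0,1])
            print("  ",nm,g.sum(),"ztop",np.percentile(X[g,2],98),"x",np.percentile(top[:,0],[1,99]),"y",np.percentile(top[:,1],[3,50,97]),"ang",np.degrees(np.arctan2(a[1],a[0])))
    # rack rail tops (z 36..52, not blue): y-profile histogram in 3mm bins
    rk=~blue&(X[:,2]>38)&(X[:,2]<50)&(abs(q[:,0])<50)&(abs(q[:,1])<130)
    h,e=np.histogram(q[rk,1],bins=np.arange(-126,127,4)); print("  rail",dict(zip((e[:-1]+2).astype(int).tolist(),h.tolist())))
E
python3 chk.py
```

```text
[519.8   4.5 146.3] 0.10634673359071724 [-1.   0.1 -0.7] yaw -23.434669836030356
side held x [-36.5  53.1] y [-4.4  0.9  4.4] z [-29.1  41.1]
   standing 203 ztop 82.87708977369901 x [-42.   50.8] y [-46.5 -42.  -38. ] ang -0.6954207866079549
  rail {-124: 0, -120: 0, -116: 0, -112: 0, -108: 0, -104: 13, -100: 21, -96: 17, -92: 0, -88: 0, -84: 0, -80: 0, -76: 1, -72: 18, -68: 23, -64: 20, -60: 20, -56: 14, -52: 3, -48: 0, -44: 0, -40: 0, -36: 0, -32: 16, -28: 24, -24: 18, -20: 20, -16: 24, -12: 15, -8: 0, -4: 0, 0: 0, 4: 0, 8: 8, 12: 17, 16: 20, 20: 4, 24: 0, 28: 0, 32: 0, 36: 0, 40: 0, 44: 0, 48: 0, 52: 0, 56: 0, 60: 0, 64: 0, 68: 0, 72: 0, 76: 0, 80: 0, 84: 0, 88: 0, 92: 0, 96: 0, 100: 0, 104: 0, 108: 0, 112: 0, 116: 0, 120: 0, 124: 0}
top held x [-48.4  32.1] y [-5.8 -5.1  1.7] z [-28.1  32.9]
   standing 50 ztop 84.70773599065276 x [-48.  -21.8] y [-48.  -44.9 -39.5] ang -4.172242189612441
  rail {-124: 0, -120: 0, -116: 0, -112: 0, -108: 1, -104: 12, -100: 13, -96: 9, -92: 0, -88: 0, -84: 0, -80: 0, -76: 7, -72: 13, -68: 12, -64: 12, -60: 13, -56: 13, -52: 3, -48: 7, -44: 0, -40: 0, -36: 0, -32: 14, -28: 16, -24: 17, -20: 19, -16: 18, -12: 15, -8: 0, -4: 0, 0: 0, 4: 0, 8: 0, 12: 0, 16: 0, 20: 0, 24: 0, 28: 0, 32: 0, 36: 0, 40: 0, 44: 0, 48: 0, 52: 0, 56: 0, 60: 0, 64: 0, 68: 0, 72: 0, 76: 0, 80: 0, 84: 0, 88: 0, 92: 0, 96: 0, 100: 0, 104: 0, 108: 0, 112: 0, 116: 0, 120: 0, 124: 0}
```

Emit:
move_arm(targets=[[[0,0,0.012],0],[[0,0,0.012],0],[[0,0,0.012],0],[[0,0,0.012],0],[[0,0,0.008],0],[[0,0,0.006],0],[[0,0,0.006],0],[[0,0,0.006],0],[[0,0,0.006],0],[[0,0,0],0]])

```text
t: 6.75
eef_pos: [519.5, 3.7, 66.4]
ee_rot: [-2.627, -1.721, 0.002]
wrist_force: [-0.4, -0.0, -0.6]
width: 0.11
gripper_force: 39.7
```

Emit:
move_arm(targets=[[[0,0,0.005],0],[[0,0,0.005],0],[[0,0,0.003],0],[[0,0,0],0]])

```text
t: 7.08
eef_pos: [520.4, 3.7, 54.1]
ee_rot: [2.628, 1.721, 0.0]
wrist_force: [-0.6, 0.4, -1.0]
width: 0.111
gripper_force: 39.8
```

Emit:
move_arm(targets=[[[0,0,0.002],0],[[0,0,0.002],0],[[0,0,0],0]])

```text
t: 7.33
eef_pos: [521.1, 3.4, 53.7]
ee_rot: [2.626, 1.721, 0.002]
wrist_force: [-8.9, -0.8, 37.2]
width: 0.107
gripper_force: 45.7
```

Emit:
move_arm(targets=[[[0,0,-0.002],0],[[0,0,0],0],[[0,0,0],0],[[0,0,0],0]], hand=0.45)

```text
t: 7.67
eef_pos: [520.1, 3.7, 52.1]
ee_rot: [-2.628, -1.721, 0.0]
wrist_force: [-0.2, -0.0, 0.1]
width: 0.273
gripper_force: 0.0
```

Emit:
move_arm(targets=[[[0,0,-0.01],0],[[0,0,-0.012],0],[[0,0,-0.012],0],[[0,0,-0.012],0],[[0,0,-0.012],0],[[0,0,-0.012],0],[[0,0,-0.012],0],[[0,0,-0.012],0],[[0,0,0],0]])

```text
t: 8.42
eef_pos: [521.7, 3.6, 148.7]
ee_rot: [2.626, 1.72, 0.005]
wrist_force: [-0.5, -0.1, 0.6]
width: 0.272
gripper_force: 0.0
```

```bash
python3 chk.py | grep -v rail
```

```text
[521.7   3.6 148.7] 0.2719030652071421 [-0.5 -0.1  0.6] yaw -23.55635157970671Traceback (most recent call last):
  File "chk.py", line 9, in <module>
    print(n,"held x",np.percentile(q[H,0],[1,99]),"y",np.percentile(q[H,1],[3,50,97]),"z",np.percentile(q[H,2],[1,99]))
                     ~~~~~~~~~~~~~^^^^^^^^^^^^^^^
    return _quantile_unchecked(
        a, q, axis, out, overwrite_input, method, keepdims, weights)
    return _ureduce(a,
                    func=_quantile_ureduce_func,
    ...<5 lines>...
                    overwrite_input=overwrite_input,
                    method=method)
    r = func(a, **kwargs)
    result = _quantile(arr,
                       quantiles=q,
    ...<2 lines>...
                       out=out,
                       weights=wgt)
    slices_having_nans = np.isnan(arr[-1, ...])
                                  ~~~^^^^^^^^^
IndexError: index -1 is out of bounds for axis 0 with size 0
```

```bash
sed -i 's/^    print(n,"held/    if H.sum()>5: print(n,"held/' chk.py; python3 chk.py | grep -v rail
```

```text
[521.1   3.6 147.6] 0.2705194196377368 [-0.2  0.3  0.4] yaw -23.554391274532815
   standing 193 ztop 83.16846278781446 x [-44.2  51.9] y [-5.2 -0.9  3.5] ang -0.07627504027876965
   standing 202 ztop 82.4957983971578 x [-41.5  51.7] y [-48.5 -43.8 -40.1] ang -0.6802551367396269
   standing 30 ztop 83.98698919119774 x [-48.1 -35.3] y [-5.8 -3.4  1.7] ang -21.567681664254163
   standing 49 ztop 85.5760856527087 x [-48.  -21.8] y [-49.8 -46.4 -41.3] ang -4.093247498468804
```

Emit:
move_arm(targets=[[[0,0,0],4.05],[[0,0,0],4.05],[[-0.0219,0.0079,0],0],[[-0.0219,0.0079,0],0],[[-0.0219,0.0079,0],0],[[-0.0219,0.0079,0],0],[[-0.0219,0.0079,0],0],[[-0.0219,0.0079,0],0],[[-0.0219,0.0079,0],0],[[-0.0219,0.0079,0],0],[[0,0,0],0],[[0,0,0],0]], hand=0)

```text
t: 9.57
eef_pos: [481.2, -179.2, 145.4]
ee_rot: [-2.744, -1.527, 0.001]
wrist_force: [0.2, -0.3, -0.0]
width: 0.502
gripper_force: 0.0
```

```bash
python3 - <<'E'
from h import *
np.set_printoptions(precision=1,suppress=True)
s=read_state(); A=axes(); T=s["eef_pos"]; print(T,np.degrees(np.arctan2(A[1,1],A[0,1])))
p,d=camera("side"); u,v,X=cloud("side",d); q=(X-T)@A
hsv=cv2.cvtColor(p,cv2.COLOR_BGR2HSV)[v,u].astype(int)
b=(hsv[:,0]>100)&(hsv[:,0]<130)&(hsv[:,1]>120)&(abs(q[:,1])<40)&(abs(q[:,0])<70)&(X[:,2]>40)&(X[:,2]<90)
for z in(50,60,70,76):
    m=b&(abs(X[:,2]-z)<5); print("board z",z,m.sum(),"y",np.percentile(q[m,1],[3,50,97]),"x",np.percentile(q[m,0],[2,98]))
k=(abs(q[:,0])<25)&(abs(q[:,1])<65)&(q[:,2]<5)&(q[:,2]>-30)
for sg in(-1,1): m=k&(sg*q[:,1]>0); print("finger",np.percentile(q[m,1],[2,98]))
E
```

```text
[ 481.2 -179.2  145.4] -31.792902915754947
board z 50 14 y [-0.4  5.   9.1] x [23.6 50.3]
board z 60 12 y [-2.6  1.5  5.7] x [27.  51.8]
board z 70 17 y [-5.4 -0.7  3.3] x [29.6 52. ]
board z 76 65 y [-7.7 -3.5  0.9] x [-38.3  51.1]
finger [-36.  -24.1]
finger [19.6 31.6]
```

Emit:
move_arm(targets=[[[0,0.0015,0.0125],0],[[0,0,0.0125],0],[[0,0,0.0125],0],[[0,0,0.0125],0],[[0,0,0.0125],0],[[0,0,0.0125],0],[[0,0,0.01],0],[[0,0,0.005],0],[[0,0,0.005],0],[[0,0,0],0]])

```text
t: 10.45
eef_pos: [482.9, -178.7, 50.5]
ee_rot: [-2.742, -1.531, 0.001]
wrist_force: [-0.4, 0.3, 0.8]
width: 0.499
gripper_force: 0.0
```

Emit:
move_arm(targets=[[[0,0,0],0],[[0,0,0],0],[[0,0,0],0],[[0,0,0],0],[[0,0,0],0],[[0,0,0],0]], hand=1, force=25)

```text
t: 10.95
eef_pos: [487.8, -182.0, 53.3]
ee_rot: [2.736, 1.527, 0.008]
wrist_force: [4.3, -3.5, 2.8]
width: 0.147
gripper_force: 23.4
```

Emit:
move_arm(targets=[[[0,0,-0.006],0],[[0,0,-0.006],0],[[0,0,-0.006],0],[[0,0,-0.006],0],[[0,0,0],0]])

```text
t: 11.37
eef_pos: [487.6, -181.9, 77.7]
ee_rot: [2.736, 1.527, 0.008]
wrist_force: [6.7, -2.9, 4.5]
width: 0.117
gripper_force: 24.2
```

Emit:
move_arm(targets=[[[0,0,-0.012],0],[[0,0,-0.012],0],[[0,0,-0.012],0],[[0,0,-0.012],0],[[0,0,-0.012],0],[[0,0,-0.012],0],[[0,0,0],0],[[0,0,0],0]], force=40)

```text
t: 12.03
eef_pos: [483.6, -179.6, 147.9]
ee_rot: [2.742, 1.53, 0.002]
wrist_force: [-0.3, 1.1, -0.1]
width: 0.106
gripper_force: 42.0
```

Emit:
move_arm(targets=[[[0,0,0],-4.1],[[0,0,0],-4.1],[[0.0229,-0.0154,0],0],[[0.0229,-0.0154,0],0],[[0.0229,-0.0154,0],0],[[0.0229,-0.0154,0],0],[[0.0229,-0.0154,0],0],[[0.0229,-0.0154,0],0],[[0.0229,-0.0154,0],0],[[0.0229,-0.0154,0],0],[[0,0,0],0],[[0,0,0],0]])

```text
t: 13.03
eef_pos: [442.0, 38.8, 146.6]
ee_rot: [-2.623, -1.727, 0.002]
wrist_force: [0.8, -0.9, -0.1]
width: 0.1
gripper_force: 41.9
```

```bash
python3 chk.py
```

```text
[442.   38.8 146.6] 0.09975996595440857 [ 0.8 -0.9 -0.1] yaw -23.290003741473896
side held x [-35.1  51. ] y [-5.1  2.3  4.5] z [-28.8  40. ]
   standing 193 ztop 82.69926958467822 x [-45.6  51.1] y [81.5 86.2 90.4] ang 0.2652617105492785
   standing 195 ztop 82.46788857780987 x [-40.1  50.5] y [38.5 43.4 47.1] ang -0.6867627028608247
  rail {-124: 0, -120: 0, -116: 0, -112: 0, -108: 0, -104: 0, -100: 0, -96: 0, -92: 0, -88: 0, -84: 0, -80: 0, -76: 0, -72: 0, -68: 0, -64: 0, -60: 0, -56: 0, -52: 0, -48: 0, -44: 0, -40: 0, -36: 0, -32: 0, -28: 0, -24: 0, -20: 5, -16: 22, -12: 23, -8: 1, -4: 0, 0: 0, 4: 0, 8: 0, 12: 13, 16: 21, 20: 21, 24: 21, 28: 18, 32: 6, 36: 0, 40: 0, 44: 0, 48: 1, 52: 7, 56: 20, 60: 22, 64: 22, 68: 22, 72: 21, 76: 0, 80: 2, 84: 2, 88: 0, 92: 6, 96: 20, 100: 25, 104: 8, 108: 0, 112: 0, 116: 0, 120: 0, 124: 0}
  rail {-124: 0, -120: 0, -116: 0, -112: 0, -108: 0, -104: 0, -100: 0, -96: 0, -92: 0, -88: 0, -84: 0, -80: 0, -76: 0, -72: 0, -68: 0, -64: 0, -60: 0, -56: 0, -52: 0, -48: 0, -44: 0, -40: 0, -36: 0, -32: 0, -28: 0, -24: 0, -20: 0, -16: 0, -12: 0, -8: 0, -4: 0, 0: 0, 4: 0, 8: 0, 12: 0, 16: 0, 20: 0, 24: 0, 28: 0, 32: 0, 36: 0, 40: 0, 44: 0, 48: 0, 52: 0, 56: 0, 60: 0, 64: 0, 68: 0, 72: 0, 76: 0, 80: 0, 84: 0, 88: 0, 92: 0, 96: 0, 100: 0, 104: 0, 108: 0, 112: 0, 116: 0, 120: 0, 124: 0}
```

Emit:
move_arm(targets=[[[0,0.0015,0.012],0],[[0,0,0.012],0],[[0,0,0.012],0],[[0,0,0.012],0],[[0,0,0.008],0],[[0,0,0.006],0],[[0,0,0.006],0],[[0,0,0.006],0],[[0,0,0.006],0],[[0,0,0],0]])

```text
t: 13.97
eef_pos: [443.7, 37.1, 66.4]
ee_rot: [-2.626, -1.723, 0.002]
wrist_force: [-1.2, 0.1, -2.1]
width: 0.107
gripper_force: 41.8
```

Emit:
move_arm(targets=[[[0,0,0.005],0],[[0,0,0.005],0],[[0,0,0.003],0],[[0,0,0],0]])

```text
t: 14.3
eef_pos: [444.0, 37.1, 53.9]
ee_rot: [-2.626, -1.723, 0.001]
wrist_force: [-2.2, 0.7, -2.4]
width: 0.116
gripper_force: 41.8
```

Emit:
move_arm(targets=[[[0,0,0.002],0],[[0,0,0.0015],0],[[0,0,0],0]])

```text
t: 14.55
eef_pos: [444.5, 37.1, 53.6]
ee_rot: [2.626, 1.724, 0.001]
wrist_force: [-12.2, 0.3, 48.8]
width: 0.111
gripper_force: 49.6
```

Emit:
move_arm(targets=[[[0,0,-0.002],0],[[0,0,0],0],[[0,0,0],0],[[0,0,0],0]], hand=0.45)

```text
t: 14.88
eef_pos: [445.4, 37.0, 52.8]
ee_rot: [2.626, 1.723, 0.002]
wrist_force: [-0.1, -0.0, 1.0]
width: 0.275
gripper_force: 0.0
```

Emit:
move_arm(targets=[[[0,0,-0.01],0],[[0,0,-0.012],0],[[0,0,-0.012],0],[[0,0,-0.012],0],[[0,0,-0.014],0],[[0,0,-0.016],0],[[0,0,-0.018],0],[[0,0,-0.018],0],[[0,0,0],0]])

```text
t: 15.63
eef_pos: [447.0, 37.0, 167.3]
ee_rot: [2.624, 1.722, 0.007]
wrist_force: [-0.1, 0.5, -0.1]
width: 0.275
gripper_force: 0.0
```

```bash
python3 chk.py | grep -v rail; python3 - <<'E'
from h import *
np.set_printoptions(precision=1,suppress=True)
mx=np.array([np.cos(np.radians(152)),np.sin(np.radians(152))]); my=np.array([-mx[1],mx[0]])
for n in("side","top"):
    im,d=cv2.imread(f"pics/{n}0.png"),np.load(n+"0.npy"); u,v,X=cloud(n,d)
    k=(X[:,2]>86)&(X[:,2]<125)&(abs(X[:,0]-615)<30)&(abs(X[:,1]-235)<30)
    c=X[k]; print(n,"knob",k.sum(),c.min(0),c.max(0),"mid my",(np.percentile(c[:,:2]@my,[2,98])),"mx",np.percentile(c[:,:2]@mx,[2,98]), "top",c[c[:,2]>110].mean(0))
    hsv=cv2.cvtColor(im,cv2.COLOR_BGR2HSV)[v,u].astype(int)
    g=(abs(hsv[:,0]-65)<18)&(hsv[:,1]>90)&(X[:,2]>30)&(X[:,2]<70)&(abs(X[:,0]-535)<30)&(abs(X[:,1]-190)<30)
    print(" clip my",np.percentile(X[g,:2]@my,[0,50,100]),"mx",np.percentile(X[g,:2]@mx,[0,50,100]))
    g=((hsv[:,0]<8)|(hsv[:,0]>172))&(hsv[:,1]>120)&(X[:,2]>35)&(X[:,2]<70)&(abs(X[:,0]-590)<40)&(abs(X[:,1]-258)<25)
    print(" pointer my",np.percentile(X[g,:2]@my,[2,50,98]),"mx",np.percentile(X[g,:2]@mx,[2,98]),"tip my",np.median((X[g,:2]@my)[X[g,:2]@mx>np.percentile(X[g,:2]@mx,70)]))
    r=(abs(X[:,2]-45)<4)&(abs(X[:,0]-590)<130)&(abs(X[:,1]-240)<130); 
    D=X[r,:2]; h,e=np.histogram(D@mx,bins=np.arange(-520,-330,4)); print(" rails mx",[(int(e[i]),int(h[i])) for i in np.argsort(-h)[:6]])
E
```

```text
[447.   37.  167.3] 0.27489107929844914 [-0.1  0.5 -0.1] yaw -23.445744036664887
   standing 192 ztop 83.01094219831103 x [-44.7  49.9] y [75.7 80.3 84.5] ang -0.03644779384665135
   standing 226 ztop 83.10757575757617 x [-42.8  49.7] y [-7.6 -2.9  0.9] ang -0.03723227772979444
   standing 191 ztop 82.71717732995202 x [-39.2  49.7] y [32.7 37.6 41.1] ang -0.7193231823204651
side knob 248 [613.6 237.9  86.2] [635.5 257.8 117.8] mid my [-521.6 -504.8] mx [-445.2 -424.9] top [625.6 249.5 114.2]
 clip my [-426.1 -421.9 -411.9] mx [-388.1 -382.8 -376.3]
 pointer my [-512.9 -510.2 -503.9] mx [-418.8 -389.2] tip my -510.17197239313776
 rails mx [(-492, 192), (-384, 152), (-380, 125), (-496, 53), (-488, 39), (-432, 20)]
top knob 102 [612.2 231.4  86.2] [633.2 251.3 119.4] mid my [-515.4 -495.9] mx [-445.6 -426. ] top [622.8 241.8 115.5]
 clip my [-420.9 -412.8 -410.4] mx [-386.8 -380.5 -375.3]
 pointer my [-508.8 -506.7 -504.5] mx [-419.1 -391.2] tip my -506.80884483674777
 rails mx [(-384, 144), (-492, 128), (-380, 64), (-496, 61), (-388, 31), (-336, 14)]
```

Emit:
move_arm(targets=[[[0,0,0],-7.1],[[0,0,0],-7.1],[[0,0,0],-7.1],[[0,0,0],-7.1],[[0,0,0],-7.1],[[0,0,0],-7.1],[[0,0,0],-7.1],[[0,0,0],-7.1],[[0,0,0],-7.1],[[0,0,0],-7.1],[[0,0,0],-7.1],[[0,0,0],-7.1]], hand=0)

```text
t: 16.73
eef_pos: [443.6, 37.2, 163.2]
ee_rot: [-0.757, -3.046, 0.001]
wrist_force: [0.2, -0.3, 0.6]
width: 0.501
gripper_force: 0.0
```

Emit:
move_arm(targets=[[[-0.0058,0.0264,0],0],[[-0.0058,0.0264,0],0],[[-0.0058,0.0264,0],0],[[-0.0058,0.0264,0],0],[[-0.0058,0.0264,0],0],[[-0.0058,0.0264,0],0],[[-0.0058,0.0264,0],0],[[-0.0058,0.0264,0],0],[[-0.0058,0.0264,0],0],[[-0.0058,0.0264,0],0],[[0,0,0],0],[[0,0,0],0]])

```text
t: 17.73
eef_pos: [620.4, 242.9, 162.4]
ee_rot: [-0.764, -3.045, 0.002]
wrist_force: [-0.9, -0.2, -0.2]
width: 0.501
gripper_force: 0.0
```

```bash
cat > mag.py <<'E'
from h import *
np.set_printoptions(precision=1,suppress=True)
s=read_state(); A=axes(); T=s["eef_pos"]; print(T,"yaw",np.degrees(np.arctan2(A[1,1],A[0,1])),s["wrist_force"],s["width"])
for n in("side","top"):
    p,d=camera(n); cv2.imwrite(f"pics/{n}_{s['t']:.2f}.png",p); u,v,X=cloud(n,d); q=(X-T)@A
    hsv=cv2.cvtColor(p,cv2.COLOR_BGR2HSV)[v,u].astype(int)
    def rep(nm,m): 
        if m.sum()>2: print(n,nm,m.sum(),"x",np.percentile(q[m,0],[2,50,98]),"y",np.percentile(q[m,1],[2,50,98]),"z",np.percentile(X[m,2],[2,98]))
    near=(abs(q[:,:2])<[70,130]).all(1)
    for sg in(-1,1): rep("finger%d"%sg,near&(abs(q[:,0])<25)&(sg*q[:,1]>0)&(abs(q[:,1])<60)&(q[:,2]<5)&(q[:,2]>-30))
    rep("knob",near&(abs(q[:,:2])<20).all(1)&(X[:,2]>84)&(X[:,2]<121)&(hsv[:,2]<70)) if T[2]>130 else 0
    rep("carr",near&(abs(q[:,0])<20)&(abs(q[:,1])<40)&(X[:,2]>40)&(X[:,2]<84))
    rep("red",near&((hsv[:,0]<8)|(hsv[:,0]>172))&(hsv[:,1]>120)&(X[:,2]>40)&(X[:,2]<65))
    rep("green",near&(abs(hsv[:,0]-65)<18)&(hsv[:,1]>90)&(X[:,2]>30)&(X[:,2]<70))
E
python3 mag.py
```

```text
[620.4 242.9 162.4] yaw 61.82575179486509 [-0.9 -0.2 -0.2] 0.5011587008264466
side finger1 196 x [-9.7  0.8 11.4] y [27.2 33.5 37.7] z [163.7 191.8]
side knob 239 x [-11.1  -1.8   7.7] y [ 0.3 12.3 16.3] z [ 85.1 116.5]
side carr 224 x [-14.3  -1.   19.7] y [-2.7 10.9 33. ] z [42.3 83.4]
side red 32 x [14.7 25.7 42.6] y [-2.   4.2  7.3] z [48.2 52.7]
side green 45 x [45.1 50.5 56.9] y [-93.3 -82.8 -80.2] z [41.  54.1]
top green 16 x [46.8 52.2 57.6] y [-95.1 -93.  -85.3] z [37.4 57.5]
```

Emit:
move_arm(targets=[[[-0.002,0.002,0.0125],0],[[0,0,0.0125],0],[[0,0,0.0125],0],[[0,0,0.0125],0],[[0,0,0.009],0],[[0,0,0.009],0],[[0,0,0.009],0],[[0,0,0.009],0],[[0,0,0],0]])

```text
t: 18.58
eef_pos: [622.1, 242.7, 76.6]
ee_rot: [-0.766, -3.044, 0.002]
wrist_force: [-0.7, 0.2, 0.3]
width: 0.498
gripper_force: 0.0
```

Emit:
move_arm(targets=[[[0,0,0],0],[[0,0,0],0],[[0,0,0],0],[[0,0,0],0],[[0,0,0],0],[[0,0,0],0]], hand=1, force=60)

```text
t: 19.08
eef_pos: [624.2, 244.4, 79.3]
ee_rot: [0.767, 3.045, 0.004]
wrist_force: [2.5, 4.8, -4.9]
width: 0.238
gripper_force: 59.0
```

Emit:
move_arm(targets=[[[0,-0.005,0],0],[[0,-0.008,0],0],[[0,-0.008,0],0],[[0,-0.008,0],0],[[0,-0.008,0],0],[[0,-0.008,0],0],[[0,-0.008,0],0],[[0,-0.008,0],0],[[0,-0.008,0],0],[[0,-0.008,0],0],[[0,-0.005,0],0],[[0,0,0],0]])

```text
t: 20.08
eef_pos: [586.4, 171.6, 79.3]
ee_rot: [0.767, 3.043, 0.005]
wrist_force: [5.2, 6.4, -9.8]
width: 0.235
gripper_force: 59.0
```

```bash
python3 mag.py; ls -t pics|head -2; python3 - <<'E'
from h import *
import glob,os
f=max(glob.glob("pics/side_*"),key=os.path.getmtime); crop(f,"pics/sc.png",345,225,405,285,10)
E
```

```text
[586.4 171.6  79.3] yaw 61.70331160076115 [ 5.2  6.4 -9.8] 0.2353836088457733
side finger1 245 x [-23.1   0.8  21.7] y [16.3 24.5 57.9] z [ 74.8 108.1]
side carr 111 x [-7.2  1.9 19.6] y [-0.   7.  20.5] z [42.1 83. ]
side red 36 x [17.5 30.4 47. ] y [-5.8  1.9  8.6] z [49.7 56.6]
side green 48 x [49.2 55.4 61.9] y [-14.1  -5.   -1.1] z [40.1 54.1]
top finger-1 7 x [ 6.7  9.6 11.3] y [-24.3 -16.8 -12.6] z [ 81.7 105.8]
top finger1 5 x [22.  23.3 24.3] y [46.5 48.4 51.9] z [75.7 80.6]
top carr 8 x [11.8 19.  19.6] y [-15.8  -1.4  12.8] z [42.3 77.6]
top red 15 x [19.  28.8 43.8] y [-2.9 -1.9  0.1] z [48.7 55.4]
top green 19 x [50.9 56.7 62.2] y [-16.5 -14.5  -6.4] z [43.1 57. ]
top_20.08.png
side_20.08.png
```

View pics/sc.png

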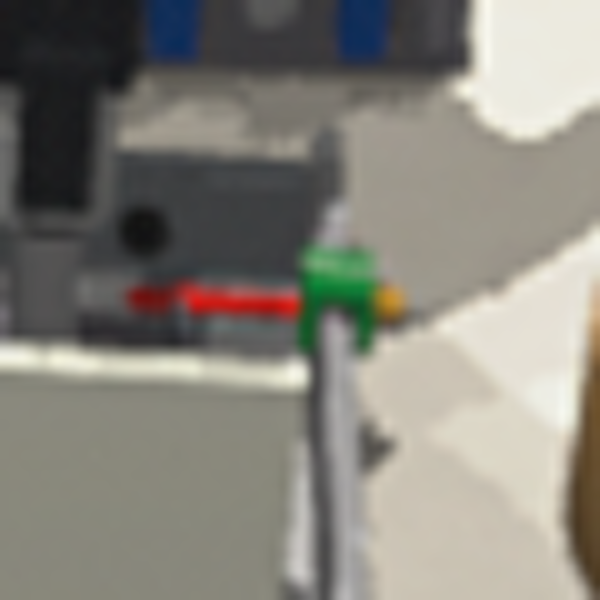

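The side crop shows the red pointer tip at about (375,255), still short of the clip's line on the top face at about (379,251.3). Next I'll work out the remaining distance.

```bash
python3 - <<'E'
from h import *
np.set_printoptions(precision=1,suppress=True)
A=axes(); T=read_state()["eef_pos"]
def L(n,u,v,z): return (atz(n,u,v,z)-T)@A
print("tip",L("side",374.8,255.1,51.5),"line z54",L("side",378.8,251.4,54),"clip top far",L("side",379,250.2,54),"near",L("side",379,253,54))
for n,f in(("side","side_20.08"),("top","top_20.08")):
    im=cv2.imread(f"pics/{f}.png"); d=camera(n)[1]
    u0,v0,u1,v1=(370,246,388,264) if n=="side" else (252,212,274,236)
    u,v,X=cloud(n,d); q=(X-T)@A; 
    if n=="side":
        for r in range(248,262): print(r,[tuple(int(c) for c in im[r,k]) for k in(376,378,380)], [L("side",378,r,54)[1].round(1)])
    big=cv2.resize(im[v0:v1,u0:u1],(480,int(480*(v1-v0)/(u1-u0))),interpolation=cv2.INTER_CUBIC); cv2.imwrite(f"pics/z_{n}.png",big)
a=cv2.imread("pics/z_side.png");b=cv2.imread("pics/z_top.png")
H=max(a.shape[0],b.shape[0]); f=lambda x:cv2.copyMakeBorder(x,0,H-x.shape[0],0,0,cv2.BORDER_CONSTANT)
c=np.hstack([f(a),f(b)]); c=cv2.resize(c,None,fx=.83,fy=.83); print(c.shape,a.shape,b.shape); cv2.imwrite("pics/zz.png",c)
E
```

```text
tip [48.5 -0.2 27.7] line z54 [55.8 -9.  25.1] clip top far [ 56.3 -12.7  25.1] near [56.1 -4.2 25.1]
248 [(96, 96, 98), (161, 159, 163), (137, 147, 155)] [np.float64(-19.2)]
249 [(99, 121, 96), (141, 154, 140), (114, 129, 125)] [np.float64(-16.1)]
250 [(101, 153, 91), (105, 152, 94), (87, 133, 79)] [np.float64(-13.1)]
251 [(113, 163, 109), (110, 165, 103), (99, 155, 87)] [np.float64(-10.0)]
252 [(71, 137, 50), (86, 152, 71), (97, 151, 88)] [np.float64(-7.0)]
253 [(56, 131, 15), (59, 133, 24), (62, 135, 28)] [np.float64(-4.0)]
254 [(48, 106, 14), (48, 106, 20), (52, 113, 16)] [np.float64(-1.0)]
255 [(43, 90, 18), (57, 82, 53), (40, 81, 19)] [np.float64(2.0)]
256 [(50, 87, 33), (108, 106, 111), (49, 72, 40)] [np.float64(4.9)]
257 [(57, 88, 47), (153, 150, 156), (78, 95, 74)] [np.float64(7.9)]
258 [(60, 88, 54), (165, 165, 169), (99, 112, 95)] [np.float64(10.8)]
259 [(61, 82, 56), (162, 163, 165), (96, 109, 94)] [np.float64(13.7)]
260 [(64, 71, 62), (159, 160, 162), (126, 134, 129)] [np.float64(16.6)]
261 [(76, 76, 78), (159, 160, 162), (169, 174, 177)] [np.float64(19.5)]
(434, 797, 3) (480, 480, 3) (523, 480, 3)
```

View pics/zz.png

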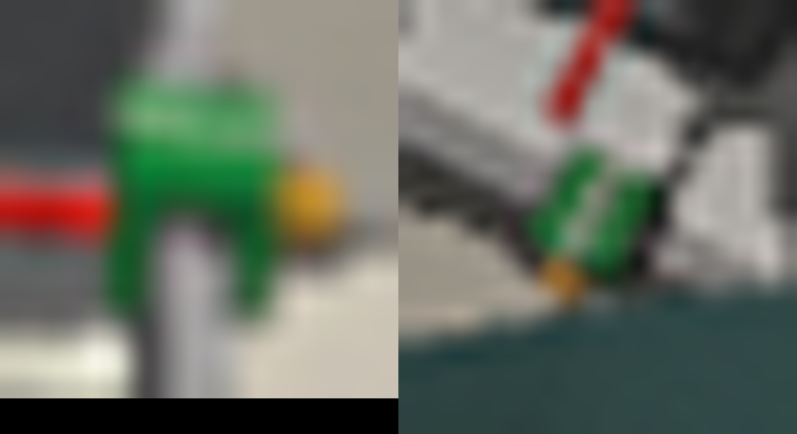

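The composite shows the white line in the top view from about (262.8,221.6) to (261.4,225), and the pointer tip at about (260.5,217.9).

```bash
python3 - <<'E'
from h import *
np.set_printoptions(precision=1,suppress=True)
A=axes(); T=read_state()["eef_pos"]
def L(n,u,v,z): return ((atz(n,u,v,z)-T)@A)[:2]
print("top line",L("top",262.8,221.6,54),L("top",261.4,225,54),"pointer",L("top",263.2,211.8,51.5),L("top",260.5,217.9,51.5))
im=cv2.imread("pics/top_20.08.png").astype(int)
def cen(w,u0,v0): 
    v,u=np.mgrid[0:w.shape[0],0:w.shape[1]]; return (u*w).sum()/w.sum()+u0,(v*w).sum()/w.sum()+v0
W=im[205:230,250:272]; red=np.clip(W[...,2]-W[...,:2].max(2)-25,0,None)
for r in range(25):
    if red[r].sum()>40: print("red row",r+205,L("top",250+(np.arange(22)*red[r]).sum()/red[r].sum(),r+205,51.5))
g=np.clip(W[...,1]-np.maximum(W[...,0],W[...,2])-10,0,None); g[:14]=0
c=cen(g,250,205); print("green centroid",c,L("top",*c,54), L("side",378,250.95,54),L("side",374.3,254.75,51.5))
print(im[219:229,257:268].min(2))
E
```

```text
top line [ 52.  -12.3] [ 60.4 -13.1] pointer [31.3 -2.1] [46.7 -3.2]
red row 209 [24.2 -1.8]
red row 210 [26.5 -2.3]
red row 211 [29.1 -2.2]
red row 212 [31.6 -2.5]
red row 213 [34.1 -2.8]
red row 214 [36.8 -2.7]
red row 215 [39.4 -2.5]
red row 216 [41.9 -2.8]
red row 217 [44.6 -2.6]
red row 218 [46.8 -3.4]
green centroid (np.float64(262.2188679245283), np.float64(223.337106918239)) [ 56.2 -13. ] [ 54.4 -10.4] [47.6 -1.4]
[[135 160 177 165 138 158 175 170 166 169 117]
 [119 128 141 150 112  86 123 162 178 179 118]
 [129 124 126 105  52  40 103 113 119 119  78]
 [ 85 117 117  78  29 101  98  54  41  39 118]
 [ 53  65  69  50  50 105  88  36  25  31 145]
 [ 58  45  38  37 106 103  57  35  39  44 130]
 [ 97  56  49  48 108  93  41  45  51  94 125]
 [135  95  50  57  62  45  26  27  32 115 139]
 [139 134  95  53  41  35  32  35  46  71  82]
 [141 145 141 108  54  78  79  59  59  50  43]]
```

Emit:
move_arm(targets=[[[0,-0.003,0],0],[[0,-0.003,0],0],[[0,-0.0025,0],0],[[0,-0.001,0],0],[[0,0,0],0],[[0,0,0],0]])

```text
t: 20.78
eef_pos: [582.5, 164.0, 79.3]
ee_rot: [0.766, 3.042, 0.006]
wrist_force: [6.5, 6.2, -9.8]
width: 0.239
gripper_force: 59.1
```

```bash
cat > fin.py <<'E'
from h import *
np.set_printoptions(precision=1,suppress=True)
s=read_state();A=axes(); T=s["eef_pos"]; print(T,s["wrist_force"],s["width"],s["gripper_force"])
def L(n,u,v,z): return ((atz(n,u,v,z)-T)@A)[:2]
for n in("top","side"):
    ims=[camera(n)[0].astype(int) for _ in range(3)]; im=sum(ims)/3; cv2.imwrite(f"pics/f_{n}_{s['t']:.1f}.png",im)
    u0,v0,u1,v1=(250,205,275,232) if n=="top" else (350,243,390,266)
    W=im[v0:v1,u0:u1]; red=np.clip(W[...,2]-W[...,:2].max(2)-25,0,None); v,u=np.mgrid[v0:v1,u0:u1]
    pts=[]
    ax,oth=(v,u) if n=="top" else (u,v)
    for r in np.unique(ax):
        m=ax==r; w=red[m]
        if w.sum()>60: c=(oth[m]*w).sum()/w.sum(); pts.append(L(n,c,r,51.5) if n=="top" else L(n,r,c,51.5))
    pts=np.array(pts); k=pts[:,0]>pts[:,0].max()-15; f=np.polyfit(pts[k,0],pts[k,1],1); print(n,"pointer y near tip",np.median(pts[k,1]),"fit at x=50",np.polyval(f,50),"tipx",pts[:,0].max())
    g=W[...,1]-np.maximum(W[...,0],W[...,2]); wh=W.min(2)
    if n=="top":
        for r in range(221,226):
            cols=np.arange(258,267); w=np.clip(im[r,cols].min(1)-55,0,None); w[(cols<259+(226-r)*.3)|(cols>264.5+(226-r)*.3-.5)]=0
            print("  line row",r,L(n,(cols*w).sum()/w.sum(),r,54))
    else:
        rows=np.arange(249,255); w=np.clip(np.minimum(im[rows,376:381,0],im[rows,376:381,2]).mean(1)-60,0,None); w[:1]=0; print("  line",L(n,378,(rows*w).sum()/w.sum(),54),w)
E
python3 fin.py
```

```text
[582.5 164.   79.3] [ 6.5  6.2 -9.8] 0.2392206494507212 59.13820327492431
top pointer y near tip -2.513398411986142 fit at x=50 -2.529127415811771 tipx 45.32595559703403
  line row 221 [49.7 -4.8]
  line row 222 [53.3 -2.7]
  line row 223 [55.5 -3.6]
  line row 224 [58.4 -2.9]
  line row 225 [60.5 -3.8]
side pointer y near tip 0.5126605263058885 fit at x=50 0.2446302409673371 tipx 47.309413272994355
  line [54.6 -1.7] [ 0.  27.9 37.7  7.8  0.   0. ][ WARN:0@1.592] global loadsave.cpp:1063 imwrite_ Unsupported depth image for selected encoder is fallbacked to CV_8U.
```

Emit:
move_arm(targets=[[[0,-0.001,0],0],[[0,0,0],0],[[0,0,0],0],[[0,0,0],0]])

```text
t: 21.42
eef_pos: [582.1, 163.2, 79.3]
ee_rot: [0.766, 3.042, 0.006]
wrist_force: [5.5, 6.8, -9.3]
width: 0.24
gripper_force: 59.2
```

```bash
python3 fin.py 2>/dev/null; python3 - <<'E'
from h import *
import glob,os
for n in("top","side"):
    f=max(glob.glob(f"pics/f_{n}_*"),key=os.path.getmtime); im=cv2.imread(f)
    c=im[205:232,248:278] if n=="top" else im[236:263,360:390]
    cv2.imwrite(f"pics/zz_{n}.png",cv2.resize(c,(400,360),interpolation=cv2.INTER_CUBIC))
w=cv2.imread(f)
o=cv2.resize(w[130:345,230:480],(500,430))[:360*1]
full=cv2.resize(w[130:310,290:490],(400,360))
t=cv2.imread(max(glob.glob("pics/f_top_*"),key=os.path.getmtime)); t=cv2.resize(t[120:300,180:460],(400,257)); t=cv2.copyMakeBorder(t,0,3,0,0,cv2.BORDER_CONSTANT)
top=np.hstack([cv2.imread("pics/zz_side.png"),cv2.imread("pics/zz_top.png")]); bot=np.hstack([full[:240],t[:240]])
cv2.imwrite("pics/final.png",np.vstack([top,bot]))
E
```

```text
[582.1 163.2  79.3] [ 5.5  6.8 -9.3] 0.24000455263869497 59.15846181102097
top pointer y near tip -2.5986595080632053 fit at x=50 -2.5468210163987464 tipx 44.791742900798624
  line row 221 [49.8 -3.6]
  line row 222 [53.3 -1.8]
  line row 223 [55.5 -2.7]
  line row 224 [58.4 -2. ]
  line row 225 [60.6 -2.9]
side pointer y near tip 0.678709229951854 fit at x=50 0.44193002765059297 tipx 47.334708479053944
  line [54.6 -0.8] [ 0.  28.1 37.7  7.7  0.   0. ]
```

View pics/final.png

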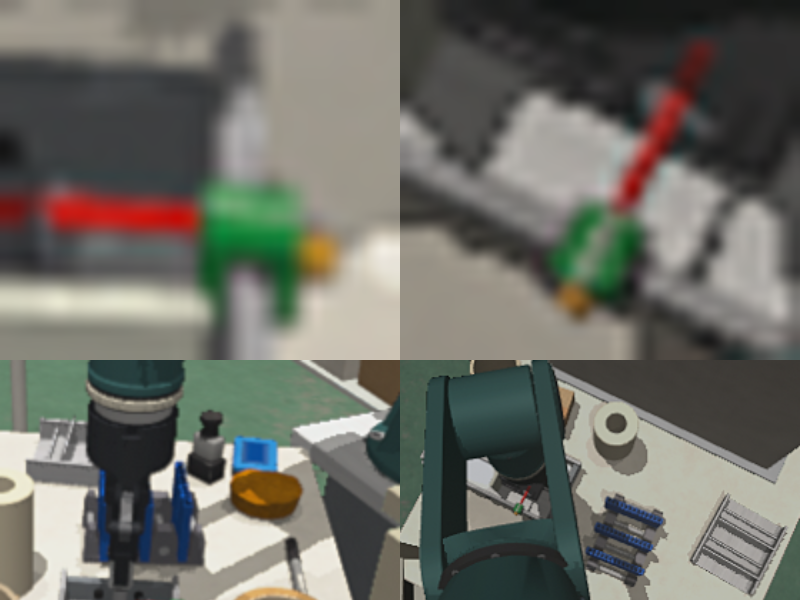

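The final picture shows the pointer in line with the clip's white line at about (263,222) in the top view, all three dividers standing in the rack, the holder empty and the bystanders in place.

```bash
python3 -c "
from cell import *
print(job_done())"
```

```text
the job is handed in; nothing more can be done
None
```

Both blue dividers now stand fully down in the rack's two free slots beside the untouched one. I handed the job in with the gripper still holding the follower against its spring, its pointer within about 1 mm of the clip's white line.

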